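# Transfer a row of reagents to the empty rack in reverse order

## Task

The next run works through the reagents from the other end: move the tube, the bottle and the dropper bottle from the full rack to the empty rack, one to a compartment, in reverse order. Seen from the robot, the one that stands leftmost in the full rack goes into the rightmost compartment of the empty rack, the middle one into the middle, and the rightmost one into the leftmost. Keep them upright, set each one down on the rack's floor rather than dropping it, and leave all three standing there freely.

Things in the scene. Friction and masses are not known exactly. Their poses are not given: they have to be found in the camera images.
- full_rack: Aluminium tray on legs, fixed on the bench, 74 mm (x) by 204 mm (y, along the row, +y to the robot's left; turned 0.04 to 0.24 rad). Origin under its centre, on the bench top. Floor at 60 mm, lips 3 mm thick up to 70 mm. It carries three grey inserts at y = +66, 0 and -66 mm, in any order, each with its vessel.
- empty_rack: Aluminium tray on legs, fixed on the bench, 74 mm (x) by 204 mm (y, along the row, +y to the robot's left; turned 0.04 to 0.24 rad). Origin under its centre, on the bench top. Floor at 60 mm, lips 3 mm thick up to 70 mm. Empty at first; 3 mm partitions as high as the lips make three open compartments, 63 mm (y) by 68 mm (x) inside, centred at y = +66 (leftmost), 0 and -66 mm (rightmost).
- tube_insert: Grey insert of the tube, 66 mm (x) by 64 mm, fixed on the full rack's floor: a 4 mm base with an upright collar, inside 41 mm, outside 47 mm across, top 80 mm above the bench. The tube stands on the base. The insert never moves, so it shows where that stood at first. Origin: centre of its underside, 60 mm above the bench; axes parallel to the rack's.
- bottle_insert: Grey insert of the bottle, 66 mm (x) by 64 mm, fixed on the full rack's floor: a 4 mm base with an upright collar, inside 57 mm, outside 63 mm across, top 80 mm above the bench. The bottle stands on the base. The insert never moves, so it shows where that stood at first. Origin: centre of its underside, 60 mm above the bench; axes parallel to the rack's.
- dropper_insert: Grey insert of the dropper bottle, 66 mm (x) by 64 mm, fixed on the full rack's floor: a 4 mm base with an upright collar, inside 37 mm, outside 43 mm across, top 80 mm above the bench. The dropper bottle stands on the base. The insert never moves, so it shows where that stood at first. Origin: centre of its underside, 60 mm above the bench; axes parallel to the rack's.
- tube: Slim clear tube with a flat skirt foot and a ribbed screw cap, 33 mm across and 116 mm tall, about 45 g. Origin: centre of its underside, z up along its axis; yaw means nothing. At first it stands in its insert, underside 64 mm above the bench. Grasp it across its 33 mm, well above the collar.
- bottle: Round clear bottle with a white screw cap, the widest of the three: body 52 mm across, 108 mm tall with the cap (shoulder at about 85 mm), about 120 g. Origin: centre of its underside, z up along its axis; yaw means nothing. At first it stands in its insert, underside 64 mm above the bench. Grasp it across the upper part of its body.
- dropper: Small brown dropper bottle with a black pointed nozzle, 29 mm across, 79 mm tall, the smallest and lowest of the three, about 40 g. Origin: centre of its underside, z up along its axis; yaw means nothing. At first it stands in its insert, underside 64 mm above the bench. Grasp it across its brown body, full width up to about 40 mm.
Mind the look-alikes: they are no part of the job. Leave any orange look-alike of the dropper alone.

How it is judged:
By the outcome, as a careful person would: the job done as asked, in the order asked, and still so for the second after the job is handed in, with the robot touching nothing.
It also fails if it takes over 93 s, if anything falls off the work surface, if the arm or the gripper's body presses on something with over 40 N, if the wrist force passes 120 N, or if a joint passes its speed limit or range.

## Robot

A 6-joint arm with a two-finger parallel gripper is mounted at the origin on the work surface; the furniture and walls round the work are solid. World frame = base frame: x ahead of the robot, y to its left, z up, the work surface at z = 0. Lengths are in m, angles in degrees, forces in N, time in s.
With the tool pointing down it reaches from about 0.4 to 0.825 m from the base axis. Payload 7 kg.
Tool frame: the origin (TCP) lies midway between the tips of the shut fingers; the grasp point (between the pads) lies r.grip_depth behind it (r.grip_depth is the distance from the TCP to the grasp point, in m); z points along the fingers, y is the line along which they close (so a half turn about z gives the same grasp; the last joint's range is limited). The gripper opens to 88 mm and grips with 3 to 60 N. Pads are 19 mm wide; open, the fingers measure 130 mm over their backs; the gripper's body (78 mm by 193 mm) begins 47 mm behind the grasp point.
Start: joints at [-53.738, 20.546, 0.682, 0, -70.136, -16.507], TCP at [0.228, -0.635, 0.199] pointing down, gripper open.
Joint ranges: [-176.03, 176.03], [-82.01, 121.73], [-58.28, 71.71], [-173.87, 95.51], [-174.79, -0.11], [-173.66, 173.66]. Speed limits (degrees/s): [136.94, 136.94, 172.46, 180, 180, 180].

## Interface

Orientations are given as [roll, pitch, yaw] about the fixed x, y, z axes, in that order (R = Rz(yaw) Ry(pitch) Rx(roll)).
In Python, from plant import r gives the robot as it stands.
- The arm moves only by the tool pendant, called after ">>>" by a JSON object that holds its "name" and its "arguments", one argument or row to a line. Schema: {"type":"object","properties":{"rows":{"type":"array","items":{"type":"object","properties":{"xyz":{"type":"array","items":{"type":"number"},"minItems":3,"maxItems":3},"r":{"type":"array","items":{"type":"number"},"minItems":3,"maxItems":3}},"additionalProperties":false},"minItems":1,"maxItems":12},"finger_gap":{"type":"number"},"clamp_n":{"type":"number"},"only":{"type":"string"},"quiet":{"type":"boolean"},"lines":{"type":"string"}},"required":["rows"],"additionalProperties":false}. rows is a list of rows, 1 to 12 of them, each an object with the fields xyz (a list: dx, dy, dz in m), r (a list: a rotation vector rx, ry, rz in degrees); a field left out counts as zero; each row is the pose to reach, as a shift and turn from the pose commanded when the call began, along the tool's axes at that moment; what a row does not reach only later rows make up. A row lasts 1/12 s, in which the tool goes at most 0.0417 m and 7.16 degrees, less where a joint would pass 70% of its speed; a pose out of reach is approached as far as the arm can. finger_gap is the finger opening in m, set as the call begins (left out keeps the last). The fingers move at their own pace and stop on an object; clamp_n is the grip in N (left out, the last holds). Time passes only in rows, so rows that do not move let the fingers close. The tool returns the time, the measured TCP pose, the force, the opening and the grip force at its end. only (a regular expression) keeps the lines of the reply that match it, lines (a string "A,B") keeps lines A to B, and quiet returns only ok. Input that does not fit is refused with a message, and nothing moves.
- r.get_state(): the state, without advancing time (a new reading comes with each control period).
- r.capture(name): name is "side" or "top" or "wrist"; returns a dict with "frame" (384x512x3 uint8, red, green, blue), "z_map" (384x512 float32, m along the optical axis (not along the pixel's ray), 0 where there is no reading), "fx", "fy", "cx", "cy" (pixels), "cam_to_world" (4x4, takes a point from camera to world coordinates). Camera axes: x right, y down, z forward; pixel columns grow to the right and rows downward; lengths in m; the calibration is good to about 2 mm. A picture is of the moment at which its call begins.
- r.close_job(): hands the job in; it is judged then, once.
The state is a dict: "time_s": time; "joints": joint angles; "qd": joint speeds; "joint_torque": joint torques, N m; "tcp_pos": TCP position; "eef_rot": TCP orientation; "contact_force": force on the tool from outside, world axes, zero at the start; "moment": the same for the moment, N m; "gripper_width": finger opening in m; "gripper_force": force on a finger pad.
Only numpy, scipy, OpenCV 4.12 (cv2) and the standard library are available. Lean on these libraries where they do the work, as an engineer would, in place of code of your own. Each camera call takes 0.05 s, during which the arm holds its last target. There are 200 camera calls.

## Working session

There is one attempt and no reset: what is moved stays moved. The work goes in short steps, Python scripts to look and compute and a tool call to move; the robot and the scene stay as the last step left them, time stands still between calls to the robot, and variables do not carry over. Pictures are saved under pics/ and viewed, at most 14 in all, crops included, and the job is handed in when it is done.

```bash
ls; mkdir -p pics; cat > h.py <<'E'
import numpy as np, cv2, pickle
from plant import r
def snap(n,f):
    c=r.capture(n); pickle.dump(c,open(f'pics/{f}.pkl','wb')); cv2.imwrite(f'pics/{f}.png',cv2.cvtColor(c['frame'],cv2.COLOR_RGB2BGR)); return c
def load(f): return pickle.load(open(f'pics/{f}.pkl','rb'))
def pt(c,u,v,z=None):
    d=c['z_map'][int(v),int(u)] if z is None else z
    return (c['cam_to_world']@np.array([(u-c['cx'])/c['fx']*d,(v-c['cy'])/c['fy']*d,d,1]))[:3]
def onplane(c,u,v,h):
    M=c['cam_to_world'];d=M[:3,:3]@np.array([(u-c['cx'])/c['fx'],(v-c['cy'])/c['fy'],1]);o=M[:3,3]
    return o+d*(h-o[2])/d[2]
def cloud(c):
    v,u=np.mgrid[:384,:512];z=c['z_map'];P=np.stack([(u-c['cx'])/c['fx']*z,(v-c['cy'])/c['fy']*z,z],-1)
    return P@c['cam_to_world'][:3,:3].T+c['cam_to_world'][:3,3]
E
python3 - <<'E'
from h import *
import numpy as np
for n in('top','side'):
    c=snap(n,n+'1'); print(n,c['cam_to_world'].round(3).tolist(),c['fx'])
a=cv2.imread('pics/top1.png');b=cv2.imread('pics/side1.png')
cv2.imwrite('pics/a.png',cv2.resize(a,(800,600)));cv2.imwrite('pics/b.png',cv2.resize(b,(800,600)))
print(r.get_state(),r.grip_depth)
E
```

```text
pics
top [[0.027, -0.995, 0.096, 0.231], [-1.0, -0.028, -0.008, 0.035], [0.011, -0.095, -0.995, 0.987], [0.0, 0.0, 0.0, 1.0]] 355.19879723754104
side [[0.898, -0.284, 0.335, -0.059], [-0.438, -0.541, 0.718, -0.84], [-0.023, -0.792, -0.61, 0.794], [0.0, 0.0, 0.0, 1.0]] 428.28888749421685
{'time_s': 0.1, 'joints': array([-5.37406845e+01,  2.05868025e+01,  6.38691722e-01, -1.60301208e-02,
       -7.01354177e+01, -1.65089883e+01]), 'qd': array([-0.07394274, -0.03050099,  0.18000956,  0.05820175, -0.03222458,
        0.00179462]), 'joint_torque': array([-1.31485551e-03, -5.84161663e+01,  2.93751633e+01,  7.01538295e+00,
        1.01788758e-02, -6.07970378e-05]), 'tcp_pos': array([ 0.22792127, -0.63485188,  0.19832522]), 'eef_rot': array([ 1.79915632e+02, -9.28897257e-03, -1.60255124e+02]), 'contact_force': array([ 1.03391253,  0.3330608 , -0.45741733]), 'moment': array([ 0.00284849,  0.05901495, -0.04975199]), 'gripper_force': 0.0, 'gripper_width': 0.08747115908029658} 0.0188
```

View pics/a.png

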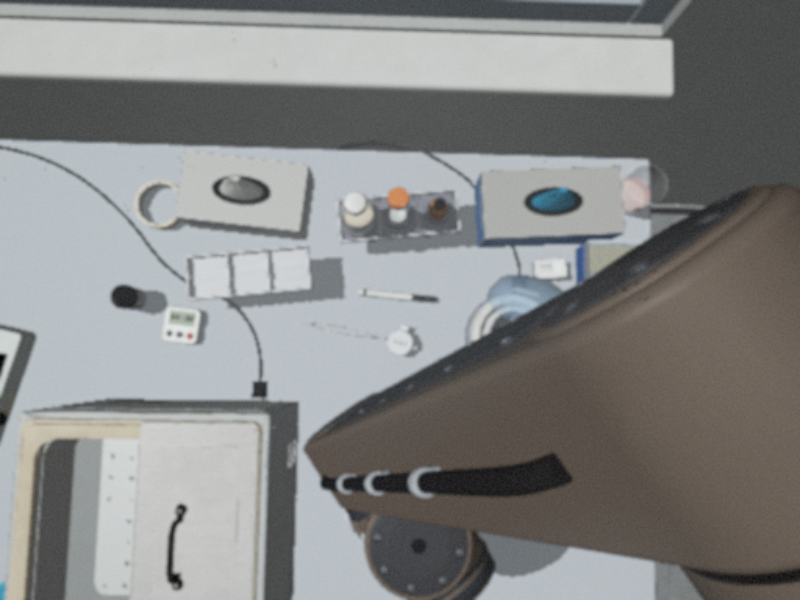

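View pics/b.png

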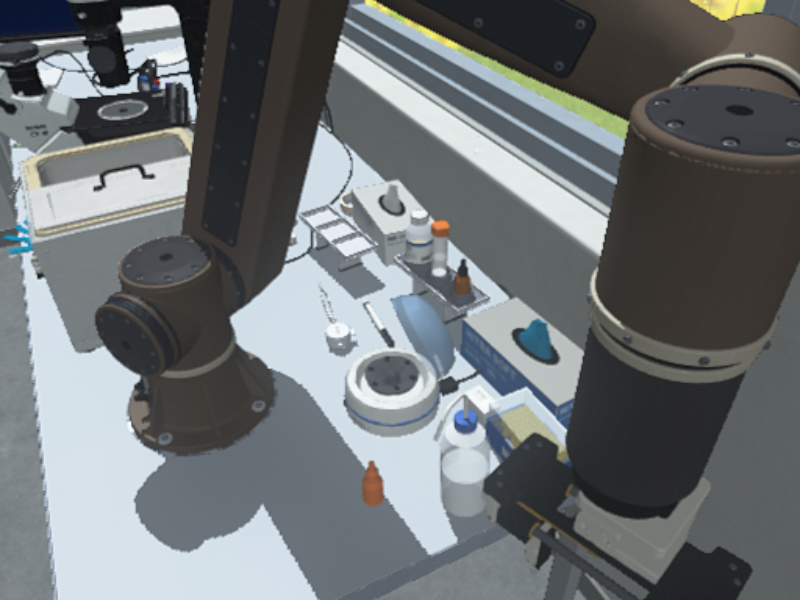

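Top view: the full rack is at about (400,215), holding, from left to right, the bottle (355,205), tube (398,200) and dropper (437,208). The empty rack is at about (250,273). Next I'll enlarge both.

```bash
python3 - <<'E'
from h import *
a=cv2.imread('pics/top1.png')[110:200,110:310]; cv2.imwrite('pics/c.png',cv2.resize(a,(800,360),interpolation=cv2.INTER_CUBIC))
s=cv2.imread('pics/side1.png')[105:225,180:340]; cv2.imwrite('pics/d.png',cv2.resize(s,(800,600),interpolation=cv2.INTER_CUBIC))
for f in('top1','side1'):
    P=cloud(load(f)); z=load(f)['z_map']; print((z==0).mean())
    m=(P[...,0]>.3)&(P[...,0]<.75)&(P[...,1]>-.15)&(P[...,1]<.35)
    print(np.histogram(P[m][:,2],bins=np.arange(-.03,.22,.01)))
E
```

```text
0.003936767578125
(array([ 281,  281, 3296, 8007,  356,  103,  114,  113,  594, 2462, 1010,
       2819,  124,  141,   97,   95,   68,  206,   72,  113,  287,  430,
       6587, 3848]), array([-3.0000000e-02, -2.0000000e-02, -1.0000000e-02,  6.9388939e-18,
        1.0000000e-02,  2.0000000e-02,  3.0000000e-02,  4.0000000e-02,
        5.0000000e-02,  6.0000000e-02,  7.0000000e-02,  8.0000000e-02,
        9.0000000e-02,  1.0000000e-01,  1.1000000e-01,  1.2000000e-01,
        1.3000000e-01,  1.4000000e-01,  1.5000000e-01,  1.6000000e-01,
        1.7000000e-01,  1.8000000e-01,  1.9000000e-01,  2.0000000e-01,
        2.1000000e-01]))
0.012385050455729166
(array([ 222,  224, 2817, 1035,  422,  354,  342,  327,  816, 1328, 1036,
       1021,  387,  171,  121,  122,   97,  116,   58,   86,  123,  274,
       2995,  266]), array([-3.0000000e-02, -2.0000000e-02, -1.0000000e-02,  6.9388939e-18,
        1.0000000e-02,  2.0000000e-02,  3.0000000e-02,  4.0000000e-02,
        5.0000000e-02,  6.0000000e-02,  7.0000000e-02,  8.0000000e-02,
        9.0000000e-02,  1.0000000e-01,  1.1000000e-01,  1.2000000e-01,
        1.3000000e-01,  1.4000000e-01,  1.5000000e-01,  1.6000000e-01,
        1.7000000e-01,  1.8000000e-01,  1.9000000e-01,  2.0000000e-01,
        2.1000000e-01]))
```

View pics/c.png

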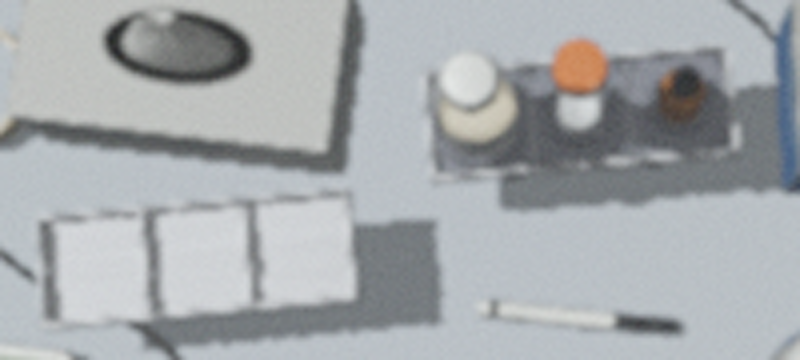

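View pics/d.png

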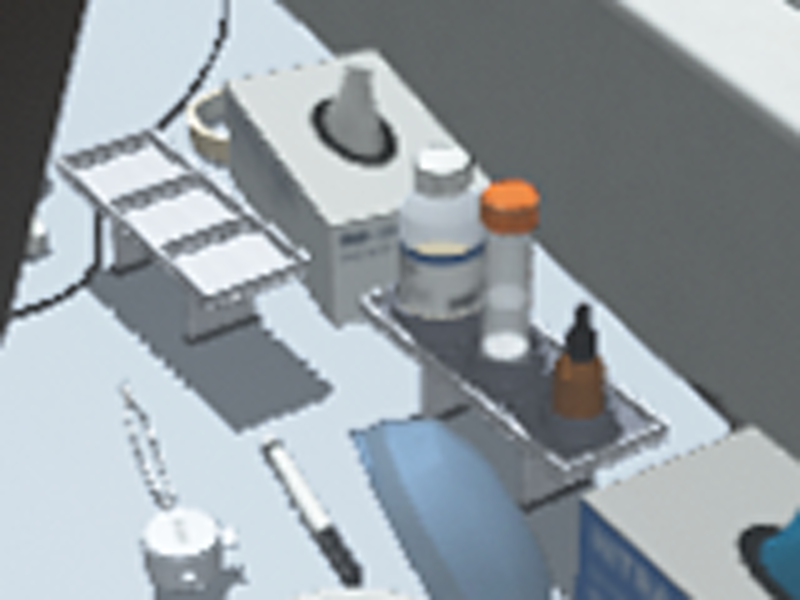

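The crops show the cap tops in top view: bottle (468,80), tube (580,65), dropper (688,80). In side view they're at (443,157), (511,190) and (582,308). The empty rack's corners are also visible in both. Next I'll triangulate.

```bash
cat >> h.py <<'E'
def ray(c,u,v):
    M=c['cam_to_world'];d=M[:3,:3]@np.array([(u-c['cx'])/c['fx'],(v-c['cy'])/c['fy'],1]);return M[:3,3],d/np.linalg.norm(d)
def tri(rs):
    A=sum(np.eye(3)-np.outer(d,d) for o,d in rs);b=sum((np.eye(3)-np.outer(d,d))@o for o,d in rs);p=np.linalg.solve(A,b)
    return p,max(np.linalg.norm((np.eye(3)-np.outer(d,d))@(p-o)) for o,d in rs)
E
python3 - <<'E'
from h import *
T,S=load('top1'),load('side1')
t=lambda p:(p[0]/4+110-.4,p[1]/4+110-.4); s=lambda p:(p[0]/5+180-.4,p[1]/5+105-.4)
for n,a,b,h in [('bot',(468,80),(443,157),.172),('tube',(580,65),(511,190),.18),('drop',(688,80),(582,308),.143),
 ('eTL',(42,222),(150,130),.07),('eTR',(350,195),(305,260),.07),('eBR',(355,300),(208,300),.07),('eBL',(50,325),(60,160),.07),
 ('fTR',(722,50),(662,428),.07),('fBR',(738,150),(568,468),.07),('fBL',(435,180),(365,298),.07),('fTL',(430,75),None,.07)]:
    o=[onplane(T,*t(a),h).round(3)]
    if b: o+=[onplane(S,*s(b),h).round(3)]; p,e=tri([ray(T,*t(a)),ray(S,*s(b))]); o+=[p.round(3),round(e,4)]
    print(n,*o)
E
```

```text
bot [0.46  0.103 0.172] [0.459 0.101 0.172] [0.46  0.103 0.171] 0.0003
tube [0.469 0.038 0.18 ] [0.468 0.04  0.18 ] [0.467 0.038 0.181] 0.0007
drop [ 0.472 -0.028  0.143] [ 0.472 -0.032  0.143] [ 0.473 -0.028  0.14 ] 0.0006
eTL [0.386 0.385 0.07 ] [0.384 0.383 0.07 ] [0.386 0.386 0.068] 0.0003
eTR [0.409 0.186 0.07 ] [0.407 0.185 0.07 ] [0.409 0.186 0.069] 0.0007
eBR [0.34 0.18 0.07] [0.336 0.172 0.07 ] [0.34  0.181 0.064] 0.0008
eBL [0.318 0.376 0.07 ] [0.315 0.374 0.07 ] [0.317 0.377 0.068] 0.0012
fTR [ 0.514 -0.055  0.07 ] [ 0.509 -0.063  0.07 ] [ 0.515 -0.056  0.063] 0.0009
fBR [ 0.447 -0.067  0.07 ] [ 0.444 -0.07   0.07 ] [ 0.447 -0.067  0.067] 0.0008
fBL [0.421 0.131 0.07 ] [0.421 0.13  0.07 ] [0.422 0.131 0.069] 0.0004
fTL [0.491 0.137 0.07 ]
```

```bash
cat >> h.py <<'E'
from scipy.spatial.transform import Rotation as Ro
def go(x,y,z,yaw):
    s=r.get_state();R=Ro.from_euler('xyz',s['eef_rot'],degrees=True);W=Ro.from_euler('xyz',[180,0,yaw],degrees=True)
    d=R.inv().apply(np.array([x,y,z])-s['tcp_pos']);print('d',d.round(4).tolist(),'rot',(R.inv()*W).as_rotvec(degrees=True).round(2).tolist(),'dist',np.linalg.norm(d).round(3))
E
python3 - <<'E'
from h import *
go(.40,-.30,.34,-120)
P=np.vstack([cloud(load(f)).reshape(-1,3) for f in('top1','side1')])
for x0 in np.arange(.2,.72,.04):
    row=[]
    for y0 in np.arange(.44,-.3,-.04):
        q=P[(abs(P[:,0]-x0)<.02)&(abs(P[:,1]-y0)<.02)&(P[:,2]<.4)]
        row.append('%3d'%(np.percentile(q[:,2],98)*1000) if len(q)>9 else '  .')
    print('%.2f'%x0,' '.join(row))
E
```

```text
d [-0.2751, 0.2572, -0.1413] rot [0.08, 0.02, -40.26] dist 0.402
0.20   4   4   3   4  49  42   3   3   3 281 387 383 398   1  67  67  66   1   0
0.24  17  18   4   4  39   4   3   3   4   3  29  31   3  65  74  74  72  65   1
0.28  18  17  10  19  28   4   8  10  10  11  28  26   4  69 195 207 199 174   0
0.32  16  70  71  71  70  71  70   4   4  12  14  15  14  62 197 202 198 175   .
0.36   8  72  64  70  63  71  71  65   9  14  13  11   4   4 173 179 164 114  78
0.40   9  71  72  72  72  71  70   4  63   3   4   4   5   4   4  25  28  29  81
0.44  19  82  82  83  83  84  83   4 173 172 181  75  79  68  88  88  88  88  88
0.48  20  84  84 116 118  84  83  71 174 174 183 126 140  71  89  89 127 131  89
0.52  22  83  84 126 129  84  83   5   4  69  70  71  72  80  89  89 130 133  89
0.56   4  84  84  84  84  84  84   5   4   4   4   4   8  39  87  88  88  88  89
0.60   5   4   5   3   4   4   4   3   3   4   4   8  11   4   4   4   4   4   3
0.64 201 201 201 201 201 201 201 201 201 201 201 201 201 201 201 201 201 201 201
0.68 201 201 202 201 201 201 201 201 202 201 201 202 202 201 201 202 202 201 201
```

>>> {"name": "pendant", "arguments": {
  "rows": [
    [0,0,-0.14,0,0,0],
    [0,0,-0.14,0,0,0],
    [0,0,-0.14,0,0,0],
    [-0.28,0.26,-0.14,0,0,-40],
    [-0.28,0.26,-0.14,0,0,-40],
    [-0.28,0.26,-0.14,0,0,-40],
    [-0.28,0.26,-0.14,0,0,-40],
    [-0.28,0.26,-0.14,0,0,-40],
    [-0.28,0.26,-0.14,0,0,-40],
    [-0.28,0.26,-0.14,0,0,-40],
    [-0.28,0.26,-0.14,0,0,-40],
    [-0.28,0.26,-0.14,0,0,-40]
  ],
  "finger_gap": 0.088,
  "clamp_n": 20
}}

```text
refused: rows[0]: [0, 0, -0.14, 0, 0, 0] is not of type 'object' (schema: type "object"). Nothing was moved.
```

Refused on format, not on reach. It needs a list of objects, one for each row.

>>> {"name": "pendant", "arguments": {
  "rows": [
    {"xyz": [0,0,-0.14]},
    {"xyz": [0,0,-0.14]},
    {"xyz": [0,0,-0.14]},
    {"xyz": [-0.28,0.26,-0.14],"r": [0,0,-40]},
    {"xyz": [-0.28,0.26,-0.14],"r": [0,0,-40]},
    {"xyz": [-0.28,0.26,-0.14],"r": [0,0,-40]},
    {"xyz": [-0.28,0.26,-0.14],"r": [0,0,-40]},
    {"xyz": [-0.28,0.26,-0.14],"r": [0,0,-40]},
    {"xyz": [-0.28,0.26,-0.14],"r": [0,0,-40]},
    {"xyz": [-0.28,0.26,-0.14],"r": [0,0,-40]},
    {"xyz": [-0.28,0.26,-0.14],"r": [0,0,-40]},
    {"xyz": [-0.28,0.26,-0.14],"r": [0,0,-40]}
  ],
  "finger_gap": 0.088,
  "clamp_n": 20
}}

```text
time_s: 1.1
tcp_pos: [0.4006, -0.3005, 0.3389]
eef_rot: [180.0, 0.0, -120.2]
contact_force: [0.6, 0.6, -0.5]
gripper_width: 0.0879
gripper_force: 0.0
```

```bash
python3 -c "
from h import *
go(.42,.03,.34,-83)"
```

```text
d [-0.2952, 0.1497, -0.0011] rot [-0.0, 0.01, -37.25] dist 0.331
```

>>> {"name": "pendant", "arguments": {
  "rows": [
    {"xyz": [-0.295,0.15,0],"r": [0,0,-37.2]},
    {"xyz": [-0.295,0.15,0],"r": [0,0,-37.2]},
    {"xyz": [-0.295,0.15,0],"r": [0,0,-37.2]},
    {"xyz": [-0.295,0.15,0],"r": [0,0,-37.2]},
    {"xyz": [-0.295,0.15,0],"r": [0,0,-37.2]},
    {"xyz": [-0.295,0.15,0],"r": [0,0,-37.2]},
    {"xyz": [-0.295,0.15,0],"r": [0,0,-37.2]},
    {"xyz": [-0.295,0.15,0],"r": [0,0,-37.2]},
    {"xyz": [-0.295,0.15,0],"r": [0,0,-37.2]},
    {"xyz": [-0.295,0.15,0],"r": [0,0,-37.2]}
  ]
}}

```text
time_s: 1.93
tcp_pos: [0.4191, 0.03, 0.3385]
eef_rot: [180.0, 0.0, -82.8]
contact_force: [-0.7, -0.9, -0.3]
gripper_width: 0.0876
gripper_force: 0.0
```

```bash
python3 - <<'E'
from h import *
c=snap('wrist','w1');print(c['cam_to_world'].round(3).tolist(),c['fx'])
a=cv2.imread('pics/w1.png');cv2.imwrite('pics/w1b.png',cv2.resize(a,(800,600)))
E
```

```text
[[-0.992, -0.121, -0.034, 0.429], [-0.126, 0.954, 0.273, -0.043], [-0.001, 0.275, -0.961, 0.525], [0.0, 0.0, 0.0, 1.0]] 312.1138971754467
```

View pics/w1b.png

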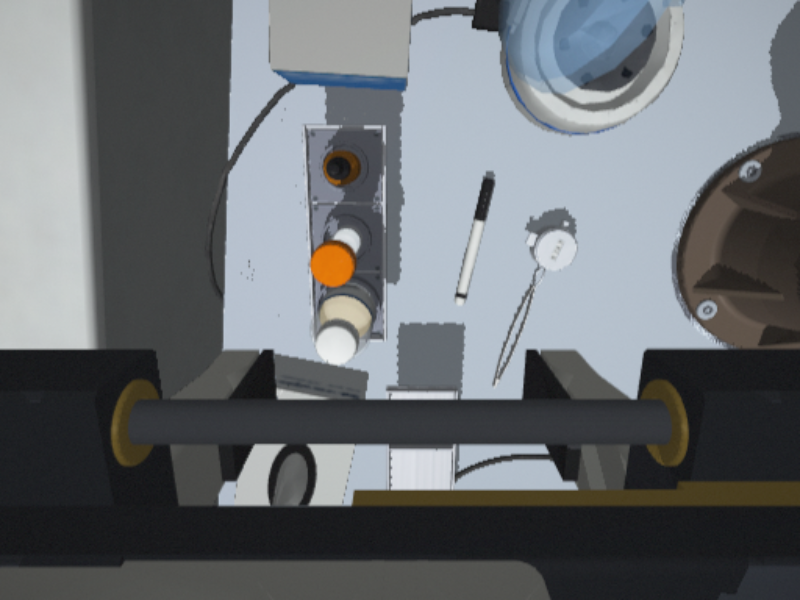

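The wrist view shows the dropper tip at (338,166), the tube cap top at (332,264), the bottle cap top at (336,342), and rack corners at (306,126), (385,126) and (385,339). The rack runs parallel to the tool.

```bash
python3 - <<'E'
from h import *
c=load('w1');T=load('top1'); k=.64
P=cloud(c)
for n,u,v,h,a in [('drop',338,166,.143,(688,80)),('tube',332,264,.18,(580,65)),('bot',336,342,.172,(468,80)),('TR',306,126,.07,(722,50)),('BR',385,126,.07,(738,150)),('BL',385,339,.07,(435,180))]:
    p,e=tri([ray(c,u*k,v*k),ray(T,a[0]/4+109.6,a[1]/4+109.6)])
    print(n,onplane(c,u*k,v*k,h).round(4),'tri',p.round(4),round(e,4),pt(c,u*k,v*k).round(4))
for n,h0,h1,y0 in [('tube',.175,.185,.038),('bot',.167,.177,.103),('drop',.10,.15,-.03)]:
  for f in('w1','top1'):
    Q=cloud(load(f)).reshape(-1,3);m=(Q[:,2]>h0)&(Q[:,2]<h1)&(abs(Q[:,0]-.467)<.03)&(abs(Q[:,1]-y0)<.03);q=Q[m]
    print(n,f,m.sum(),((q.max(0)+q.min(0))/2).round(4),q.mean(0).round(4))
go(.46,.102,.26,-83);s=r.get_state()['tcp_pos'];print(s)
E
```

```text
drop [ 0.4744 -0.0294  0.143 ] tri [ 0.4759 -0.029   0.1294] 0.0 [ 0.4744 -0.0294  0.1424]
tube [0.468 0.038 0.18 ] tri [0.4679 0.0377 0.1818] 0.0001 [0.4679 0.0378 0.1809]
bot [0.4604 0.101  0.172 ] tri [0.4611 0.1035 0.1664] 0.0003 [0.4603 0.1006 0.1729]
TR [ 0.5141 -0.0573  0.07  ] tri [ 0.516  -0.0569  0.0618] 0.0007 [ 0.5144 -0.0573  0.0684]
BR [ 0.445  -0.0661  0.07  ] tri [ 0.4446 -0.0659  0.0799] 0.0003 [ 0.445  -0.0661  0.07  ]
BL [0.4213 0.1332 0.07  ] tri [0.4207 0.131  0.0741] 0.0008 [0.4213 0.1325 0.0718]
tube w1 652 [0.4683 0.0376 0.1793] [0.4679 0.0371 0.1806]
tube top1 154 [0.4674 0.0381 0.1799] [0.4669 0.0388 0.1808]
bot w1 564 [0.4607 0.1024 0.1711] [0.4606 0.1016 0.1723]
bot top1 158 [0.4601 0.1035 0.1724] [0.4599 0.1036 0.1727]
drop w1 394 [ 0.4775 -0.0278  0.1224] [ 0.4756 -0.0283  0.1173]
drop top1 101 [ 0.4767 -0.027   0.1224] [ 0.4729 -0.0256  0.118 ]
d [-0.0677, -0.0497, 0.0786] rot [0.04, -0.01, 0.11] dist 0.115
[0.41912618 0.02871128 0.33861416]
```

>>> {"name": "pendant", "arguments": {
  "rows": [
    {"xyz": [-0.068,-0.050,0.0]},
    {"xyz": [-0.068,-0.050,0.0]},
    {"xyz": [-0.068,-0.050,0.05]},
    {"xyz": [-0.068,-0.050,0.09]},
    {"xyz": [-0.068,-0.050,0.13]},
    {"xyz": [-0.068,-0.050,0.16]},
    {"xyz": [-0.068,-0.050,0.16]}
  ]
}}

```text
time_s: 2.57
tcp_pos: [0.4566, 0.0979, 0.1723]
eef_rot: [179.4, -0.2, -83.3]
contact_force: [-0.7, -0.7, -0.9]
gripper_width: 0.0878
gripper_force: 0.0
```

```bash
python3 - <<'E'
from h import *
go(.4605,.102,.113,-83.2)
E
```

```text
d [-0.0039, -0.005, 0.0592] rot [0.63, -0.21, -0.05] dist 0.06
```

>>> {"name": "pendant", "arguments": {
  "rows": [
    {},
    {},
    {}
  ]
}}

```text
time_s: 2.82
tcp_pos: [0.4626, 0.1018, 0.1816]
eef_rot: [-179.8, 0.1, -83.1]
contact_force: [-0.7, -0.3, 0.1]
gripper_width: 0.0877
gripper_force: 0.0
```

```bash
python3 - <<'E'
from h import *
go(.4605,.102,.113,-83.2)
E
```

```text
d [-0.0004, 0.0023, 0.0686] rot [-0.23, 0.08, 0.12] dist 0.069
```

>>> {"name": "pendant", "arguments": {
  "rows": [
    {"xyz": [0,0,0.03]},
    {"xyz": [0,0,0.05]},
    {"xyz": [0,0,0.066]},
    {"xyz": [0,0,0.066]},
    {"xyz": [0,0,0.066]},
    {"xyz": [0,0,0.066]},
    {"xyz": [0,0,0.066]}
  ]
}}

```text
time_s: 3.4
tcp_pos: [0.462, 0.1021, 0.1148]
eef_rot: [-179.8, 0.1, -83.0]
contact_force: [0.8, -0.1, -0.9]
gripper_width: 0.0877
gripper_force: 0.0
```

```bash
python3 - <<'E'
from h import *
go(.4605,.102,.113,-83.2)
c=snap('wrist','w2')
E
```

```text
d [-0.0, 0.0015, 0.0018] rot [-0.17, 0.07, 0.17] dist 0.002
```

View pics/w2.png

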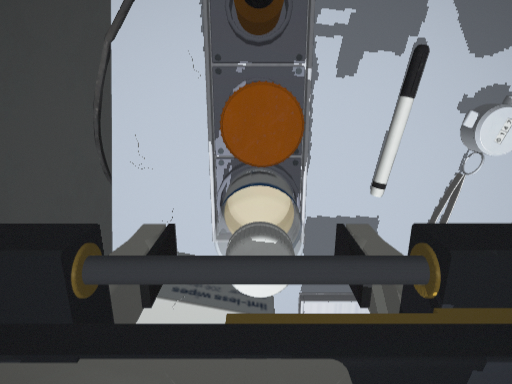

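The bottle cap, at about (261,260), sits centred between the fingers (inner faces at about 168 and 345). Time to close and lift.

>>> {"name": "pendant", "arguments": {
  "rows": [
    {},
    {},
    {},
    {},
    {},
    {},
    {},
    {},
    {},
    {}
  ],
  "finger_gap": 0.04,
  "clamp_n": 25
}}

```text
time_s: 4.28
tcp_pos: [0.4607, 0.1014, 0.1128]
eef_rot: [180.0, -0.0, -83.1]
contact_force: [0.7, 0.5, -1.3]
gripper_width: 0.047
gripper_force: 24.6
```

>>> {"name": "pendant", "arguments": {
  "rows": [
    {"xyz": [0,0,-0.01]},
    {"xyz": [0,0,-0.03]},
    {"xyz": [0,0,-0.05]},
    {"xyz": [0,0,-0.07]},
    {"xyz": [0,0,-0.09]},
    {"xyz": [0,0,-0.11]},
    {"xyz": [0,0,-0.11]},
    {"xyz": [0,0,-0.11]}
  ]
}}

```text
time_s: 4.95
tcp_pos: [0.4612, 0.1018, 0.2237]
eef_rot: [-179.9, 0.1, -83.0]
contact_force: [-0.2, 0.1, -1.8]
gripper_width: 0.0469
gripper_force: 24.6
```

```bash
python3 - <<'E'
from h import *
go(.3705,.216,.223,-83.3)
# empty rack refinement: lip points from w1 & top depth
for f in('top1','w1','side1'):
    Q=cloud(load(f)).reshape(-1,3)
    q=Q[(Q[:,2]>.05)&(Q[:,2]<.074)&(Q[:,0]<.42)&(Q[:,0]>.3)&(Q[:,1]>.16)&(Q[:,1]<.41)]
    if len(q)>50: print(f,len(q),np.median(q[:,2]),cv2.minAreaRect(q[:,:2].astype(np.float32)))
E
```

```text
d [-0.1243, 0.0762, 0.0007] rot [-0.11, 0.07, 0.25] dist 0.146
top1 2264 0.0613621363823158 ((0.36453792452812195, 0.28588950634002686), (0.07419010996818542, 0.20460832118988037), 6.93346643447876)
w1 1650 0.06107548610721819 ((0.3697555959224701, 0.2458585500717163), (0.0739026814699173, 0.12724073231220245), 6.931255340576172)
side1 896 0.06002452646687584 ((0.362260103225708, 0.28419098258018494), (0.07782530784606934, 0.21550580859184265), 7.362607955932617)
```

>>> {"name": "pendant", "arguments": {
  "rows": [
    {"xyz": [-0.02,0.01,0]},
    {"xyz": [-0.045,0.025,0]},
    {"xyz": [-0.07,0.04,0]},
    {"xyz": [-0.095,0.055,0]},
    {"xyz": [-0.115,0.066,0]},
    {"xyz": [-0.127,0.074,0]},
    {"xyz": [-0.127,0.074,0]},
    {"xyz": [-0.127,0.074,0]},
    {"xyz": [-0.127,0.074,0]},
    {"xyz": [-0.127,0.074,0]}
  ]
}}

```text
time_s: 5.78
tcp_pos: [0.372, 0.218, 0.2223]
eef_rot: [180.0, -0.0, -83.1]
contact_force: [-0.7, 0.4, -1.2]
gripper_width: 0.0467
gripper_force: 24.6
```

```bash
python3 - <<'E'
from h import *
go(.372,.2187,.110,-83.07)
c=snap('wrist','w3'); snap('side','s3')
a=cv2.imread('pics/w3.png');b=cv2.imread('pics/s3.png')[60:230,150:330]
cv2.imwrite('pics/e.png',np.hstack([cv2.resize(a,(400,300)),cv2.resize(b,(318,300))]))
E
```

```text
d [-0.0008, -0.0001, 0.1123] rot [0.04, -0.04, -0.01] dist 0.112
```

View pics/e.png

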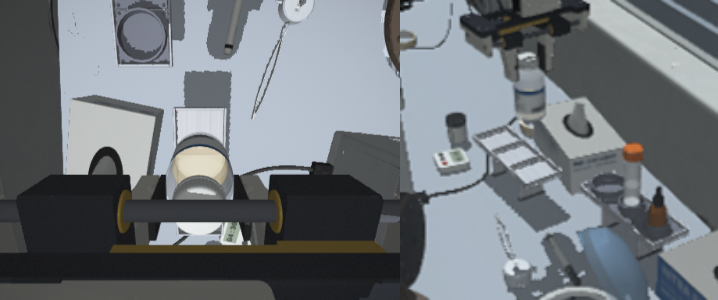

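```bash
python3 - <<'E'
from h import *
for f,x,y,z in (('s3',.372,.218,.222),('w3',.372,.218,.222),('w2',.4615,.102,.114)):
    Q=cloud(load(f));I=load(f)['frame'];m=(abs(Q[...,0]-x)<.035)&(abs(Q[...,1]-y)<.035)&(Q[...,2]>z-.06)&(Q[...,2]<z+.08)
    q=Q[m];h=np.histogram(q[:,2]-z,bins=np.arange(-.06,.09,.01))[0];print(f,h)
    for a in np.arange(-.06,.08,.02):
        t=q[abs(q[:,2]-z-a-.01)<.01]
        if len(t)>5: print(round(a,2),t.min(0).round(3),t.max(0).round(3))
E
```

```text
s3 [  0  30  54  54  55  59  56  53  65  94  68 109  37  37]
-0.06 [0.345 0.191 0.173] [0.392 0.218 0.182]
-0.04 [0.345 0.189 0.182] [0.393 0.225 0.202]
-0.02 [0.344 0.189 0.202] [0.394 0.223 0.222]
0.0 [0.346 0.189 0.223] [0.395 0.219 0.242]
0.02 [0.339 0.19  0.242] [0.406 0.227 0.262]
0.04 [0.337 0.198 0.262] [0.407 0.231 0.282]
0.06 [0.337 0.201 0.282] [0.407 0.23  0.302]
w3 [   0   25  143  189  213  249  313  359  690 2813  990 1510 1568  718]
-0.06 [0.352 0.194 0.18 ] [0.396 0.208 0.182]
-0.04 [0.349 0.193 0.182] [0.397 0.212 0.202]
-0.02 [0.349 0.193 0.202] [0.397 0.209 0.222]
0.0 [0.349 0.193 0.222] [0.398 0.212 0.242]
0.02 [0.337 0.193 0.242] [0.407 0.23  0.262]
0.04 [0.337 0.202 0.262] [0.407 0.237 0.282]
0.06 [0.337 0.203 0.282] [0.407 0.235 0.302]
w2 [ 334 1369  674  188  215  248  319  339 1146 1974  431 1903   10    0]
-0.06 [0.427 0.067 0.059] [0.496 0.136 0.074]
-0.04 [0.43  0.073 0.074] [0.492 0.115 0.094]
-0.02 [0.437 0.077 0.094] [0.486 0.096 0.114]
0.0 [0.437 0.077 0.114] [0.486 0.096 0.134]
0.02 [0.434 0.077 0.134] [0.486 0.116 0.152]
0.04 [0.445 0.086 0.156] [0.477 0.119 0.174]
0.06 [0.45  0.091 0.174] [0.474 0.112 0.175]
```

>>> {"name": "pendant", "arguments": {
  "rows": [
    {"xyz": [0,0,0.02]},
    {"xyz": [0,0,0.045]},
    {"xyz": [0,0,0.07]},
    {"xyz": [0,0,0.09]},
    {"xyz": [0,0,0.102]},
    {"xyz": [0,0,0.109]},
    {"xyz": [0,0,0.11]},
    {"xyz": [0,0,0.11]},
    {"xyz": [0,0,0.111]},
    {"xyz": [0,0,0.112]}
  ]
}}

```text
time_s: 6.72
tcp_pos: [0.3725, 0.2192, 0.1118]
eef_rot: [-179.9, 0.1, -83.0]
contact_force: [-0.2, 0.4, -0.7]
gripper_width: 0.0469
gripper_force: 24.6
```

>>> {"name": "pendant", "arguments": {
  "rows": [
    {"xyz": [0,0,0.001]},
    {"xyz": [0,0,0.001]},
    {"xyz": [0,0,0.001]}
  ]
}}

```text
time_s: 6.97
tcp_pos: [0.372, 0.2187, 0.1101]
eef_rot: [-180.0, 0.0, -83.0]
contact_force: [0.3, -0.2, -0.3]
gripper_width: 0.0467
gripper_force: 24.6
```

>>> {"name": "pendant", "arguments": {
  "rows": [
    {"xyz": [0,0,0.0005]},
    {"xyz": [0,0,0.001]},
    {"xyz": [0,0,0.001]},
    {"xyz": [0,0,0.001]}
  ]
}}

```text
time_s: 7.3
tcp_pos: [0.3719, 0.2186, 0.1089]
eef_rot: [180.0, -0.0, -83.0]
contact_force: [0.1, -0.4, -1.0]
gripper_width: 0.0466
gripper_force: 24.6
```

>>> {"name": "pendant", "arguments": {
  "rows": [
    {"xyz": [0,0,0.0005]},
    {"xyz": [0,0,0.001]},
    {"xyz": [0,0,0.001]},
    {"xyz": [0,0,0.001]}
  ]
}}

```text
time_s: 7.63
tcp_pos: [0.3721, 0.2188, 0.1086]
eef_rot: [-180.0, 0.0, -83.0]
contact_force: [-3.3, 0.2, 7.0]
gripper_width: 0.047
gripper_force: 24.9
```

>>> {"name": "pendant", "arguments": {
  "rows": [
    {},
    {},
    {},
    {},
    {},
    {}
  ],
  "finger_gap": 0.07
}}

```text
time_s: 8.13
tcp_pos: [0.3719, 0.2186, 0.1078]
eef_rot: [180.0, -0.0, -83.0]
contact_force: [0.1, 0.1, 0.2]
gripper_width: 0.0699
gripper_force: 0.0
```

>>> {"name": "pendant", "arguments": {
  "rows": [
    {"xyz": [0,0,-0.01]},
    {"xyz": [0,0,-0.04]},
    {"xyz": [0,0,-0.08]},
    {"xyz": [0,0,-0.12]},
    {"xyz": [0,0,-0.12]},
    {"xyz": [0,0,-0.12]},
    {"xyz": [0,0,-0.12]}
  ]
}}

```text
time_s: 8.72
tcp_pos: [0.3716, 0.2184, 0.2276]
eef_rot: [180.0, 0.0, -83.1]
contact_force: [-1.0, -0.5, -0.9]
gripper_width: 0.0697
gripper_force: 0.0
```

```bash
python3 - <<'E'
from h import *
go(.468,.038,.228,-83.3);snap('side','s4')
E
```

```text
d [0.1908, -0.0739, -0.0005] rot [0.02, 0.03, 0.24] dist 0.205
```

>>> {"name": "pendant", "arguments": {
  "rows": [
    {"xyz": [0.191,-0.074,0]},
    {"xyz": [0.191,-0.074,0]},
    {"xyz": [0.191,-0.074,0]},
    {"xyz": [0.191,-0.074,0]},
    {"xyz": [0.191,-0.074,0]},
    {"xyz": [0.191,-0.074,0]},
    {"xyz": [0.191,-0.074,0]},
    {"xyz": [0.191,-0.074,0.03]},
    {"xyz": [0.191,-0.074,0.06]},
    {"xyz": [0.191,-0.074,0.09]},
    {"xyz": [0.191,-0.074,0.103]},
    {"xyz": [0.191,-0.074,0.103]}
  ]
}}

```text
time_s: 9.77
tcp_pos: [0.4653, 0.0378, 0.121]
eef_rot: [179.6, -0.1, -83.0]
contact_force: [-0.2, -0.1, -0.0]
gripper_width: 0.0702
gripper_force: 0.0
```

>>> {"name": "pendant", "arguments": {
  "rows": [
    {},
    {},
    {}
  ]
}}

```text
time_s: 10.02
tcp_pos: [0.4693, 0.0387, 0.1261]
eef_rot: [-179.9, 0.0, -83.0]
contact_force: [0.3, 1.0, -0.3]
gripper_width: 0.07
gripper_force: 0.0
```

```bash
python3 - <<'E'
from h import *
go(.468,.038,.125,-83.3);snap('wrist','w5')
a=cv2.imread('pics/w5.png');b=cv2.imread('pics/s4.png')[60:230,150:330]
cv2.imwrite('pics/f.png',np.hstack([cv2.resize(a,(400,300)),cv2.resize(b,(318,300))]))
E
```

```text
d [0.0005, 0.0014, 0.0011] rot [-0.12, 0.03, 0.31] dist 0.002
```

View pics/f.png

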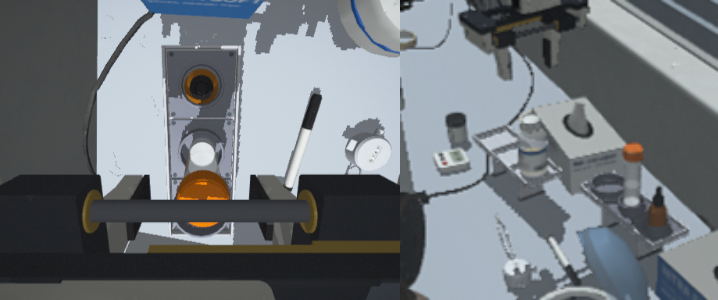

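The bottle stands upright in the right compartment, and the tube cap is centred between the fingers. I'll grip it now.

>>> {"name": "pendant", "arguments": {
  "rows": [
    {},
    {},
    {},
    {},
    {},
    {},
    {},
    {},
    {}
  ],
  "finger_gap": 0.02,
  "clamp_n": 15
}}

```text
time_s: 10.82
tcp_pos: [0.4685, 0.0379, 0.1248]
eef_rot: [180.0, -0.0, -83.0]
contact_force: [-0.7, 0.5, 0.1]
gripper_width: 0.0329
gripper_force: 15.0
```

>>> {"name": "pendant", "arguments": {
  "rows": [
    {"xyz": [0,0,-0.01]},
    {"xyz": [0,0,-0.03]},
    {"xyz": [0,0,-0.05]},
    {"xyz": [0,0,-0.07]},
    {"xyz": [0,0,-0.09]},
    {"xyz": [0,0,-0.11]},
    {"xyz": [0,0,-0.14]},
    {"xyz": [0,0,-0.14]},
    {"xyz": [0,0,-0.14]}
  ]
}}

```text
time_s: 11.57
tcp_pos: [0.4694, 0.0383, 0.2672]
eef_rot: [-179.8, 0.1, -83.0]
contact_force: [0.7, 0.7, -1.3]
gripper_width: 0.0331
gripper_force: 15.0
```

```bash
python3 - <<'E'
from h import *
go(.364,.2842,.265,-83.07)
E
```

```text
d [-0.2569, 0.0748, 0.0022] rot [-0.22, 0.07, 0.03] dist 0.268
```

>>> {"name": "pendant", "arguments": {
  "rows": [
    {"xyz": [-0.02,0.006,0]},
    {"xyz": [-0.05,0.015,0]},
    {"xyz": [-0.08,0.023,0]},
    {"xyz": [-0.11,0.032,0]},
    {"xyz": [-0.14,0.041,0]},
    {"xyz": [-0.17,0.05,0]},
    {"xyz": [-0.2,0.058,0]},
    {"xyz": [-0.23,0.067,0]},
    {"xyz": [-0.25,0.073,0]},
    {"xyz": [-0.257,0.074,0]},
    {"xyz": [-0.257,0.074,0]},
    {"xyz": [-0.257,0.074,0]}
  ]
}}

```text
time_s: 12.57
tcp_pos: [0.3637, 0.2837, 0.2644]
eef_rot: [180.0, -0.1, -83.0]
contact_force: [-0.7, -1.0, -0.6]
gripper_width: 0.033
gripper_force: 15.0
```

>>> {"name": "pendant", "arguments": {
  "rows": [
    {},
    {},
    {}
  ]
}}

```text
time_s: 12.82
tcp_pos: [0.3643, 0.2833, 0.2649]
eef_rot: [-180.0, 0.0, -83.1]
contact_force: [0.2, 0.7, 0.0]
gripper_width: 0.0333
gripper_force: 15.0
```

```bash
python3 - <<'E'
from h import *
go(.364,.2842,.122,-83.07);snap('wrist','w6');c=snap('side','s6')
for f in('w6','s6'):
    Q=cloud(load(f)).reshape(-1,3);q=Q[(abs(Q[:,0]-.364)<.025)&(abs(Q[:,1]-.284)<.025)&(Q[:,2]>.18)&(Q[:,2]<.24)];print(len(q),q.min(0),q.max(0))
E
```

```text
d [-0.001, 0.0002, 0.1429] rot [-0.0, 0.0, -0.05] dist 0.143
377 [0.35129505 0.26955341 0.20429422] [0.37786368 0.28039558 0.23985028]
104 [0.34793641 0.26321035 0.20116238] [0.3728412  0.28872307 0.23953405]
```

>>> {"name": "pendant", "arguments": {
  "rows": [
    {"xyz": [0,0,0.02]},
    {"xyz": [0,0,0.045]},
    {"xyz": [0,0,0.07]},
    {"xyz": [0,0,0.095]},
    {"xyz": [0,0,0.115]},
    {"xyz": [0,0,0.13]},
    {"xyz": [0,0,0.138]},
    {"xyz": [0,0,0.142]},
    {"xyz": [0,0,0.142]},
    {"xyz": [0,0,0.142]},
    {"xyz": [0,0,0.142]}
  ]
}}

```text
time_s: 13.83
tcp_pos: [0.3644, 0.2847, 0.1239]
eef_rot: [-179.9, 0.1, -83.0]
contact_force: [-0.4, -0.2, 0.7]
gripper_width: 0.0328
gripper_force: 15.0
```

>>> {"name": "pendant", "arguments": {
  "rows": [
    {"xyz": [0,0,0.0005]},
    {"xyz": [0,0,0.001]},
    {"xyz": [0,0,0.0015]},
    {"xyz": [0,0,0.0015]},
    {"xyz": [0,0,0.0015]}
  ]
}}

```text
time_s: 14.25
tcp_pos: [0.364, 0.2841, 0.1215]
eef_rot: [-180.0, 0.0, -83.0]
contact_force: [-0.5, 0.5, -0.5]
gripper_width: 0.0328
gripper_force: 15.0
```

>>> {"name": "pendant", "arguments": {
  "rows": [
    {"xyz": [0,0,0.0003]},
    {"xyz": [0,0,0.0006]},
    {"xyz": [0,0,0.0006]},
    {"xyz": [0,0,0.0006]}
  ]
}}

```text
time_s: 14.58
tcp_pos: [0.364, 0.2842, 0.1209]
eef_rot: [-180.0, 0.0, -83.0]
contact_force: [-0.7, -0.8, 0.0]
gripper_width: 0.0331
gripper_force: 15.0
```

>>> {"name": "pendant", "arguments": {
  "rows": [
    {"xyz": [0,0,0.0003]},
    {"xyz": [0,0,0.0006]},
    {"xyz": [0,0,0.0006]},
    {"xyz": [0,0,0.0006]}
  ]
}}

```text
time_s: 14.92
tcp_pos: [0.3641, 0.2844, 0.1208]
eef_rot: [-180.0, 0.0, -83.0]
contact_force: [-1.6, -1.3, 6.5]
gripper_width: 0.0332
gripper_force: 15.0
```

Contact at 6.5 N, so the tube is on the floor. Release, lift, and go on to the dropper.

>>> {"name": "pendant", "arguments": {
  "rows": [
    {},
    {},
    {},
    {},
    {},
    {}
  ],
  "finger_gap": 0.06
}}

```text
time_s: 15.42
tcp_pos: [0.3639, 0.284, 0.12]
eef_rot: [180.0, -0.0, -83.0]
contact_force: [0.5, 0.3, -0.4]
gripper_width: 0.0594
gripper_force: 0.0
```

>>> {"name": "pendant", "arguments": {
  "rows": [
    {"xyz": [0,0,-0.01]},
    {"xyz": [0,0,-0.04]},
    {"xyz": [0,0,-0.08]},
    {"xyz": [0,0,-0.12]},
    {"xyz": [0,0,-0.12]},
    {"xyz": [0,0,-0.12]},
    {"xyz": [0,0,-0.12]}
  ]
}}

```text
time_s: 16.0
tcp_pos: [0.3637, 0.2839, 0.2399]
eef_rot: [180.0, 0.0, -83.1]
contact_force: [0.5, 0.6, -0.8]
gripper_width: 0.0601
gripper_force: 0.0
```

```bash
python3 - <<'E'
from h import *
go(.4755,-.0285,.24,-83.3);snap('side','s7')
E
```

```text
d [0.3237, -0.0733, -0.0002] rot [0.02, 0.03, 0.24] dist 0.332
```

>>> {"name": "pendant", "arguments": {
  "rows": [
    {"xyz": [0.324,-0.073,0]},
    {"xyz": [0.324,-0.073,0]},
    {"xyz": [0.324,-0.073,0]},
    {"xyz": [0.324,-0.073,0]},
    {"xyz": [0.324,-0.073,0]},
    {"xyz": [0.324,-0.073,0]},
    {"xyz": [0.324,-0.073,0]},
    {"xyz": [0.324,-0.073,0]},
    {"xyz": [0.324,-0.073,0]},
    {"xyz": [0.324,-0.073,0.03]},
    {"xyz": [0.324,-0.073,0.06]},
    {"xyz": [0.324,-0.073,0.06]}
  ]
}}

```text
time_s: 17.05
tcp_pos: [0.4712, -0.0299, 0.1738]
eef_rot: [179.4, -0.0, -83.2]
contact_force: [-1.4, 0.4, -1.4]
gripper_width: 0.0597
gripper_force: 0.0
```

>>> {"name": "pendant", "arguments": {
  "rows": [
    {},
    {},
    {},
    {}
  ]
}}

```text
time_s: 17.38
tcp_pos: [0.4766, -0.0282, 0.1816]
eef_rot: [-179.9, 0.0, -83.0]
contact_force: [-0.4, -0.3, -0.3]
gripper_width: 0.06
gripper_force: 0.0
```

```bash
python3 - <<'E'
from h import *
go(.4755,-.0285,.083,-83.3);snap('wrist','w8')
for f in('w8','s7'):
  Q=cloud(load(f));I=load(f)['frame'].astype(int);m=(abs(Q[...,0]-.4755)<.03)&(abs(Q[...,1]+.0285)<.03)&(Q[...,2]>.08)&(Q[...,2]<.145)
  for a in(.082,.09,.1,.11,.12,.13):
    q=Q[m&(abs(Q[...,2]-a-.005)<.005)]
    if len(q)>3: print(f,a,len(q),q.min(0).round(4),q.max(0).round(4))
a=cv2.imread('pics/w8.png');b=cv2.imread('pics/s7.png')[60:230,150:330]
cv2.imwrite('pics/g.png',np.hstack([cv2.resize(a,(400,300)),cv2.resize(b,(318,300))]))
E
```

```text
d [0.0002, 0.0013, 0.0986] rot [-0.13, 0.01, 0.3] dist 0.099
w8 0.082 71 [ 0.4608 -0.0481  0.082 ] [ 0.4976 -0.0121  0.0919]
w8 0.09 73 [ 0.4644 -0.0422  0.0902] [ 0.4913 -0.0312  0.0999]
w8 0.1 384 [ 0.4629 -0.0423  0.1002] [ 0.4916 -0.0163  0.1099]
w8 0.11 71 [ 0.4681 -0.0371  0.1101] [ 0.4866 -0.0274  0.1198]
w8 0.12 250 [ 0.4682 -0.037   0.1201] [ 0.4864 -0.0197  0.1299]
w8 0.13 57 [ 0.4725 -0.0326  0.13  ] [ 0.482  -0.0269  0.1399]
s7 0.082 25 [ 0.4609 -0.0433  0.0822] [ 0.4831 -0.0268  0.0918]
s7 0.09 26 [ 0.4605 -0.0448  0.0907] [ 0.4816 -0.021   0.0997]
s7 0.1 45 [ 0.46   -0.0446  0.1   ] [ 0.4869 -0.019   0.1091]
s7 0.11 21 [ 0.4657 -0.0401  0.1108] [ 0.4823 -0.0237  0.119 ]
s7 0.12 24 [ 0.4674 -0.0379  0.1201] [ 0.4819 -0.0204  0.1282]
s7 0.13 13 [ 0.4712 -0.0376  0.1301] [ 0.4789 -0.0254  0.1378]
```

View pics/g.png

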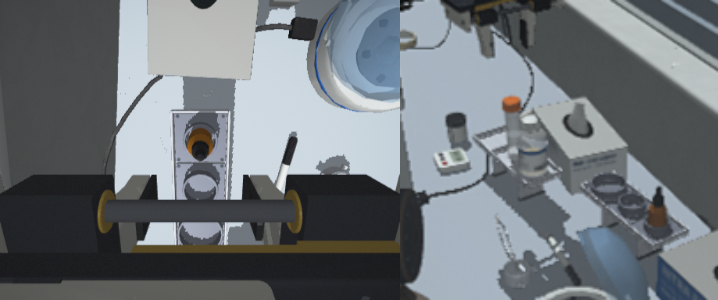

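>>> {"name": "pendant", "arguments": {
  "rows": [
    {"xyz": [0,0,0.03]},
    {"xyz": [0,0,0.06]},
    {"xyz": [0,0,0.085]},
    {"xyz": [0,0,0.096]},
    {"xyz": [0,0,0.096]},
    {"xyz": [0,0,0.096]},
    {"xyz": [0,0,0.096]},
    {"xyz": [0,0,0.096]}
  ]
}}

```text
time_s: 18.1
tcp_pos: [0.4768, -0.0283, 0.0857]
eef_rot: [-179.8, 0.0, -83.0]
contact_force: [0.1, -0.4, 0.0]
gripper_width: 0.06
gripper_force: 0.0
```

>>> {"name": "pendant", "arguments": {
  "rows": [
    {},
    {},
    {},
    {},
    {},
    {},
    {},
    {}
  ],
  "finger_gap": 0.018,
  "clamp_n": 15
}}

```text
time_s: 18.77
tcp_pos: [0.4756, -0.0287, 0.0841]
eef_rot: [180.0, -0.0, -83.0]
contact_force: [0.4, -0.2, -0.0]
gripper_width: 0.0226
gripper_force: 14.5
```

```bash
python3 - <<'E'
from h import *
snap('wrist','w9');snap('side','s9');s=r.get_state();print(s['gripper_width'],s['gripper_force'])
a=cv2.imread('pics/w9.png')[100:300,120:400];b=cv2.imread('pics/s9.png')[100:230,240:370]
cv2.imwrite('pics/g2.png',np.hstack([cv2.resize(a,(420,300)),cv2.resize(b,(300,300))]))
Q=cloud(load('w9'))
for a in(.082,.09,.1,.11,.12,.13):
    q=Q[(abs(Q[...,0]-.4755)<.018)&(abs(Q[...,1]+.0285)<.03)&(abs(Q[...,2]-a-.005)<.005)]
    if len(q)>3: print(a,len(q),q.min(0).round(4),q.max(0).round(4))
E
```

```text
0.02297594490622828 14.468212332576513
0.082 208 [ 0.4635 -0.048   0.082 ] [ 0.491  -0.0293  0.092 ]
0.09 232 [ 0.4635 -0.0423  0.0901] [ 0.491  -0.0282  0.1   ]
0.1 777 [ 0.4637 -0.0425  0.1   ] [ 0.4901 -0.0171  0.11  ]
0.11 424 [ 0.4579 -0.042   0.11  ] [ 0.4932 -0.0173  0.12  ]
0.12 892 [ 0.4576 -0.042   0.12  ] [ 0.4935 -0.0218  0.13  ]
0.13 463 [ 0.4575 -0.042   0.1301] [ 0.4934 -0.0285  0.14  ]
```

View pics/g2.png

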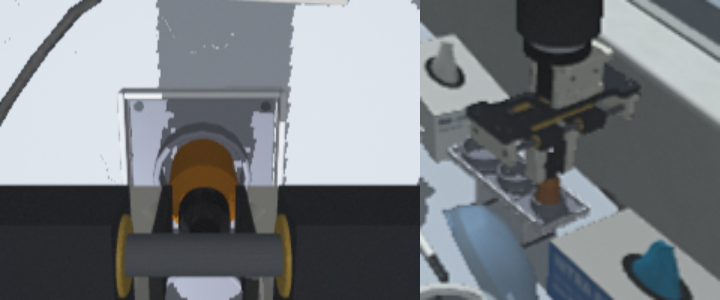

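The pads seem to sit slightly on the shoulder (opening 22.6 mm against 29 mm). I'll reopen, go 2.5 mm lower, still above the collar, and grip again.

>>> {"name": "pendant", "arguments": {
  "rows": [
    {},
    {},
    {},
    {"xyz": [0,0,0.001]},
    {"xyz": [0,0,0.0025]},
    {"xyz": [0,0,0.0025]},
    {"xyz": [0,0,0.0025]}
  ],
  "finger_gap": 0.05
}}

```text
time_s: 19.45
tcp_pos: [0.4755, -0.0287, 0.0815]
eef_rot: [180.0, -0.0, -83.0]
contact_force: [-0.6, 0.5, 0.2]
gripper_width: 0.0501
gripper_force: 0.0
```

>>> {"name": "pendant", "arguments": {
  "rows": [
    {},
    {},
    {},
    {},
    {},
    {},
    {},
    {}
  ],
  "finger_gap": 0.018,
  "clamp_n": 15
}}

```text
time_s: 20.12
tcp_pos: [0.4756, -0.0287, 0.0816]
eef_rot: [180.0, 0.0, -83.0]
contact_force: [-0.3, 0.0, -0.1]
gripper_width: 0.0236
gripper_force: 14.4
```

>>> {"name": "pendant", "arguments": {
  "rows": [
    {"xyz": [0,0,-0.005]},
    {"xyz": [0,0,-0.015]},
    {"xyz": [0,0,-0.03]},
    {"xyz": [0,0,-0.05]},
    {"xyz": [0,0,-0.075]},
    {"xyz": [0,0,-0.1]},
    {"xyz": [0,0,-0.1]},
    {"xyz": [0,0,-0.1]},
    {"xyz": [0,0,-0.1]}
  ]
}}

```text
time_s: 20.87
tcp_pos: [0.4753, -0.0287, 0.1816]
eef_rot: [180.0, 0.0, -83.1]
contact_force: [1.2, -0.5, -0.4]
gripper_width: 0.0242
gripper_force: 14.4
```

```bash
python3 - <<'E'
from h import *
snap('wrist','w10');snap('side','s10')
a=cv2.imread('pics/w10.png')[100:300,120:400];b=cv2.imread('pics/s10.png')[80:230,220:370]
cv2.imwrite('pics/k.png',np.hstack([cv2.resize(a,(420,300)),cv2.resize(b,(300,300))]))
for f in('w10','s10'):
  Q=cloud(load(f))
  for a in np.arange(.12,.25,.01):
    q=Q[(abs(Q[...,0]-.4755)<.03)&(abs(Q[...,1]+.0285)<.03)&(abs(Q[...,2]-a-.005)<.005)]
    if len(q)>3: print(f,a.round(2),len(q),q.min(0).round(4),q.max(0).round(4))
go(.356,.3497,.26,-83.07)
E
```

```text
w10 0.16 51 [ 0.4647 -0.0419  0.166 ] [ 0.4904 -0.0303  0.1699]
w10 0.17 179 [ 0.4632 -0.0423  0.17  ] [ 0.4903 -0.03    0.18  ]
w10 0.18 204 [ 0.4631 -0.0422  0.1801] [ 0.4904 -0.0296  0.19  ]
w10 0.19 240 [ 0.4631 -0.0422  0.1901] [ 0.4902 -0.0306  0.2   ]
w10 0.2 845 [ 0.4627 -0.0423  0.2   ] [ 0.4891 -0.0171  0.21  ]
w10 0.21 631 [ 0.4507 -0.0425  0.21  ] [ 0.5043 -0.0204  0.22  ]
w10 0.22 1154 [ 0.4519 -0.0428  0.22  ] [ 0.5035 -0.0243  0.23  ]
w10 0.23 562 [ 0.4534 -0.0425  0.23  ] [ 0.5014 -0.0166  0.24  ]
w10 0.24 408 [ 0.4554 -0.0424  0.24  ] [ 0.4999 -0.0169  0.2498]
s10 0.16 23 [ 0.4596 -0.0443  0.1605] [ 0.485  -0.0264  0.1698]
s10 0.17 34 [ 0.459  -0.0447  0.1701] [ 0.4838 -0.0274  0.1798]
s10 0.18 34 [ 0.4591 -0.0453  0.1804] [ 0.4833 -0.0272  0.1897]
s10 0.19 38 [ 0.4587 -0.0458  0.1902] [ 0.483  -0.0284  0.2   ]
s10 0.2 36 [ 0.4484 -0.0444  0.2003] [ 0.4926 -0.0292  0.2095]
s10 0.21 71 [ 0.4456 -0.0453  0.21  ] [ 0.5021 -0.0226  0.2199]
s10 0.22 84 [ 0.4461 -0.0451  0.2203] [ 0.5046 -0.0186  0.2296]
s10 0.23 64 [ 0.4455 -0.0456  0.23  ] [ 0.5031 -0.0179  0.2399]
s10 0.24 59 [ 0.4456 -0.0465  0.2403] [ 0.5046 -0.0217  0.2499]
d [-0.3901, 0.0724, -0.0791] rot [0.09, -0.01, 0.02] dist 0.405
```

View pics/k.png

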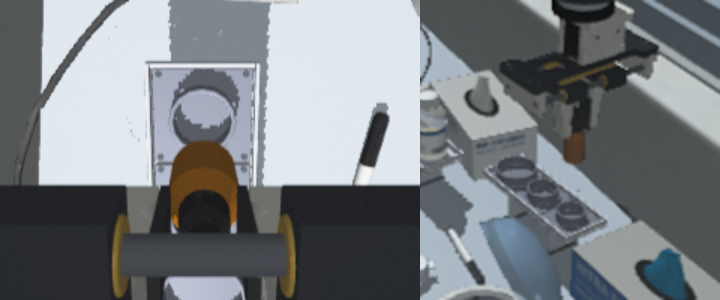

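>>> {"name": "pendant", "arguments": {
  "rows": [
    {"xyz": [0,0,-0.02]},
    {"xyz": [-0.02,0.004,-0.05]},
    {"xyz": [-0.05,0.01,-0.08]},
    {"xyz": [-0.08,0.015,-0.09]},
    {"xyz": [-0.11,0.021,-0.09]},
    {"xyz": [-0.14,0.026,-0.09]},
    {"xyz": [-0.17,0.032,-0.09]},
    {"xyz": [-0.2,0.037,-0.09]},
    {"xyz": [-0.23,0.043,-0.09]},
    {"xyz": [-0.26,0.048,-0.09]},
    {"xyz": [-0.29,0.054,-0.09]},
    {"xyz": [-0.32,0.06,-0.09]}
  ]
}}

```text
time_s: 21.97
tcp_pos: [0.3763, 0.2828, 0.2708]
eef_rot: [179.9, -0.1, -83.0]
contact_force: [0.7, -0.1, -0.5]
gripper_width: 0.0239
gripper_force: 14.4
```

>>> {"name": "pendant", "arguments": {
  "rows": [
    {"xyz": [-0.03,0.006,0]},
    {"xyz": [-0.055,0.01,0]},
    {"xyz": [-0.07,0.012,0]},
    {"xyz": [-0.07,0.012,0]},
    {"xyz": [-0.07,0.012,0]},
    {"xyz": [-0.07,0.012,0]}
  ]
}}

```text
time_s: 22.47
tcp_pos: [0.357, 0.349, 0.2711]
eef_rot: [180.0, -0.1, -83.0]
contact_force: [0.4, -0.5, 0.2]
gripper_width: 0.0238
gripper_force: 14.4
```

>>> {"name": "pendant", "arguments": {
  "rows": [
    {},
    {}
  ]
}}

```text
time_s: 22.63
tcp_pos: [0.3573, 0.3489, 0.2718]
eef_rot: [-180.0, 0.0, -83.1]
contact_force: [-0.2, -0.5, -0.5]
gripper_width: 0.024
gripper_force: 14.4
```

```bash
python3 - <<'E'
from h import *
go(.356,.3497,.0795,-83.07)
snap('wrist','w11')
Q=cloud(load('w11'));s=r.get_state()['tcp_pos']
q=Q[(abs(Q[...,0]-s[0])<.025)&(abs(Q[...,1]-s[1])<.025)&(Q[...,2]>s[2]-.04)&(Q[...,2]<s[2]+.01)];print(s,q.min(0),q.max(0))
E
```

```text
d [-0.001, 0.0012, 0.1923] rot [-0.01, 0.01, -0.04] dist 0.192
[0.3572672  0.34894619 0.27183418] [0.34513349 0.33503937 0.25629174] [0.37249875 0.34802534 0.28178329]
```

>>> {"name": "pendant", "arguments": {
  "rows": [
    {"xyz": [-0.001,0.001,0.025]},
    {"xyz": [-0.001,0.001,0.055]},
    {"xyz": [-0.001,0.001,0.085]},
    {"xyz": [-0.001,0.001,0.115]},
    {"xyz": [-0.001,0.001,0.14]},
    {"xyz": [-0.001,0.001,0.162]},
    {"xyz": [-0.001,0.001,0.178]},
    {"xyz": [-0.001,0.001,0.187]},
    {"xyz": [-0.001,0.001,0.19]},
    {"xyz": [-0.001,0.001,0.19]},
    {"xyz": [-0.001,0.001,0.19]},
    {"xyz": [-0.001,0.001,0.19]}
  ]
}}

```text
time_s: 23.68
tcp_pos: [0.3563, 0.3513, 0.0829]
eef_rot: [-179.9, 0.1, -83.0]
contact_force: [-0.7, -0.6, -0.1]
gripper_width: 0.0241
gripper_force: 14.4
```

>>> {"name": "pendant", "arguments": {
  "rows": [
    {"xyz": [0,0,0.001]},
    {"xyz": [0,0,0.002]},
    {"xyz": [0,0,0.002]},
    {"xyz": [0,0,0.002]}
  ]
}}

```text
time_s: 24.02
tcp_pos: [0.3558, 0.3507, 0.0799]
eef_rot: [-180.0, 0.0, -83.0]
contact_force: [-0.6, -0.9, -0.4]
gripper_width: 0.024
gripper_force: 14.4
```

>>> {"name": "pendant", "arguments": {
  "rows": [
    {"xyz": [0,0,0.0005]},
    {"xyz": [0,0,0.001]},
    {"xyz": [0,0,0.0015]},
    {"xyz": [0,0,0.0015]},
    {"xyz": [0,0,0.0015]}
  ]
}}

```text
time_s: 24.43
tcp_pos: [0.3558, 0.3506, 0.0781]
eef_rot: [180.0, -0.0, -83.0]
contact_force: [-0.4, -0.2, -0.6]
gripper_width: 0.0241
gripper_force: 14.4
```

>>> {"name": "pendant", "arguments": {
  "rows": [
    {"xyz": [0,0,0.0004]},
    {"xyz": [0,0,0.0007]},
    {"xyz": [0,0,0.0007]},
    {"xyz": [0,0,0.0007]}
  ]
}}

```text
time_s: 24.77
tcp_pos: [0.3559, 0.3507, 0.0776]
eef_rot: [-180.0, 0.0, -83.0]
contact_force: [0.6, -0.0, 1.5]
gripper_width: 0.024
gripper_force: 14.6
```

>>> {"name": "pendant", "arguments": {
  "rows": [
    {"xyz": [0,0,0.0003]},
    {"xyz": [0,0,0.0005]},
    {"xyz": [0,0,0.0005]},
    {"xyz": [0,0,0.0005]}
  ]
}}

```text
time_s: 25.1
tcp_pos: [0.356, 0.3507, 0.0774]
eef_rot: [-180.0, 0.0, -83.0]
contact_force: [-0.8, -0.5, 5.3]
gripper_width: 0.0242
gripper_force: 15.2
```

>>> {"name": "pendant", "arguments": {
  "rows": [
    {},
    {},
    {},
    {},
    {}
  ],
  "finger_gap": 0.05
}}

```text
time_s: 25.52
tcp_pos: [0.3558, 0.3505, 0.0768]
eef_rot: [180.0, -0.0, -83.1]
contact_force: [0.0, -0.1, 0.1]
gripper_width: 0.0484
gripper_force: 0.0
```

>>> {"name": "pendant", "arguments": {
  "rows": [
    {"xyz": [0,0,-0.01]},
    {"xyz": [0,0,-0.03]},
    {"xyz": [0,0,-0.06]},
    {"xyz": [0,0,-0.1]},
    {"xyz": [0,0,-0.14]},
    {"xyz": [0,0,-0.18]},
    {"xyz": [0,0,-0.22]},
    {"xyz": [0,0,-0.22]},
    {"xyz": [0,0,-0.22]}
  ]
}}

```text
time_s: 26.27
tcp_pos: [0.3564, 0.3515, 0.3004]
eef_rot: [-179.8, 0.3, -83.0]
contact_force: [-0.5, -0.3, -1.2]
gripper_width: 0.05
gripper_force: 0.0
```

```bash
python3 - <<'E'
from h import *
snap('side','s12');snap('wrist','w12')
b=cv2.imread('pics/s12.png')[80:200,180:300];a=cv2.imread('pics/w12.png')
cv2.imwrite('pics/z.png',np.hstack([cv2.resize(a,(400,400)),cv2.resize(b,(400,400),interpolation=cv2.INTER_CUBIC)]))
E
```

```text
(no output)
```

View pics/z.png

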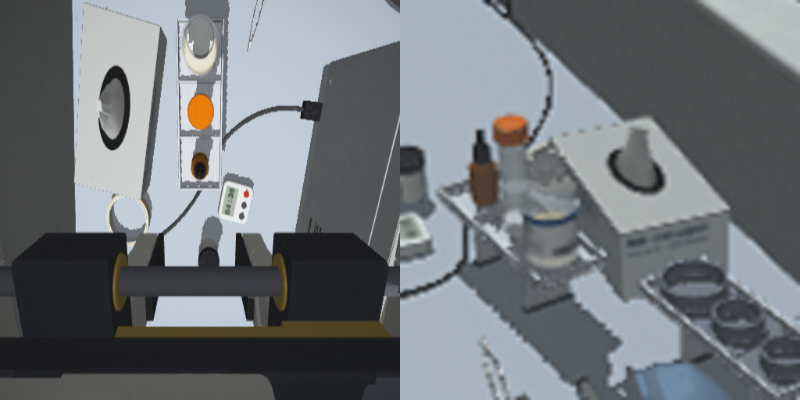

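All three stand upright in their compartments: dropper on the left, tube in the middle, bottle on the right. The gripper is clear of everything.

>>> {"name": "pendant", "arguments": {
  "rows": [
    {},
    {},
    {}
  ]
}}

```text
time_s: 26.62
tcp_pos: [0.3557, 0.3502, 0.296]
eef_rot: [179.9, -0.1, -83.0]
contact_force: [-0.4, -0.3, 0.1]
gripper_width: 0.0501
gripper_force: 0.0
```

```bash
python3 -c "
from plant import r
print(r.close_job())"
```

```text
the job is handed in; nothing more can be done
None
```

The job is handed in at about 27 s: the dropper bottle (left), tube (middle) and bottle (right) stand upright and free in the empty rack, in reverse order; the hand-in returned no verdict.

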